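# Bush the ladder leg and lock it one hole further out

## Task

The middle hole of the ladder leg screwed to the bench has lost its flanged bush: seat the loose flanged bush in it, flange up and fully home, and let go of it. Then pull up the lock plunger by its knob, slide the footed section out to that middle hole and let the pin go fully home through the bush. Finish while still holding the knob with the pin home, and leave the other things on the bench where they are.

Things in the scene. Friction and masses are not known exactly. Their poses are not given: they have to be found in the camera images.
- rail: Fixed ladder leg: aluminium box rail 70 mm wide (x), 320 mm long (y), flat top 45 mm above the bench, on a screwed-down board 130 x 400 x 8 mm. Origin on the bench under the middle hole; y runs along the rail, z up. Three holes in its top, 100 mm apart: first (y=+100, under the plunger at the start) and last (y=-100) hold fixed bushes, flange 44 mm across, 10 mm proud; the middle one is bare.
- hole_first (a point): Centre of the first hole, at the level of the rail's top (45 mm above the bench).
- hole_middle (a point): Centre of the mouth of the bare middle hole, a through pocket 33 mm in diameter and 22 mm deep, at the level of the rail's top (45 mm above the bench); axes as the rail's. The bush belongs here: seated, its flange rests on the rail's top and its centre is 2 mm below this point.
- hole_last (a point): Centre of the last hole, at the level of the rail's top.
- bush_center (a point): Loose steel bush: barrel 30 mm across, 14 mm long, under a flange 44 mm across, 10 mm thick; 24 mm high in all, bore 16 mm, about 0.1 kg. Stands flange up on the bench on the robot's side of the rail, in one of three places (sleeve and washer in the others). Point: its centre, 12 mm above its underside and 2 mm below the flange; z points from barrel to flange.
- section (a joint): Travel of the section in m, growing towards the rail's -y: 0 with the pin at the first hole, 0.1 at the middle, 0.2 at the last. A grey bridge 94 mm wide, 60 mm long, 60 to 68 mm above the bench, carries the plunger; two side bars lead to a rubber foot (100 mm wide, 54 high) 297 mm from the pin towards -y. Friction 1.5 N; locked while the pin is in a bush (3 mm play each way).
- plunger (a joint): Lift of the spring lock plunger in m: 0 fully home, 0.028 at its upper stop. Its 10 mm round-tipped pin reaches 9 mm below the rail's top when home; it must be lifted at least 20 mm to clear a bush's flange. The spring and weight pull it down with about 5 N at home and 8 N at the stop.
- knob (a point): Centre of the plunger's black round knob, 30 mm in diameter and 26 mm high, on the pin's axis; 107 mm above the bench when the pin is home, rising with the lift. Below it, from 68 to 88 mm above the bench, is a round housing 20 mm in diameter.
- sleeve_center (a point): Bystander: plain steel sleeve without flange, 30 mm in diameter, 24 mm high, standing on the bench; the point is its centre.
- washer_center (a point): Bystander: thick flat steel washer, 44 mm in diameter, 10 mm high, lying on the bench; the point is its centre.
- screwdriver: Bystander: screwdriver lying beyond the rail; origin under its middle.
- wrench: Bystander: wrench lying in front and to the left of the rail; origin under its middle.
- can: Bystander: grey spray can, 54 mm in diameter, 150 mm high, to the left of the rail; origin at the centre of its underside.
- tape: Bystander: black tape measure, 62 x 34 x 62 mm, to the right of the rail; origin at the centre of its underside.
- mug: Bystander: white mug, 80 mm in diameter, 90 mm high, to the left of the rail; origin at the centre of its underside.
Not all that is in view belongs to the job. Leave any red or yellow look-alike of the part that bears bush_center alone.

How it is judged:
By the outcome, as a careful person would: the job done as asked, in the order asked, and still so for the second after the job is handed in, while the arm keeps its last pose, push and grip.
It also fails if it takes over 45 s, if anything falls off the work surface, if the arm or the gripper's body presses on something with over 40 N, if the wrist force passes 120 N, or if a joint passes its speed limit or range.

## Robot

A 7-joint arm with a two-finger parallel gripper is mounted at the origin on the work surface. World frame = base frame: x ahead of the robot, y to its left, z up, the work surface at z = 0. Lengths are in m, angles in rad, forces in N, time in s.
With the tool pointing down it reaches from about 0.425 to 0.875 m from the base axis. Payload 8.4 kg.
Tool frame: the origin (TCP) lies between the finger pads; the fingertips stand bot.nose_length ahead of it and the grasp point (between the pads) lies 3 mm ahead of it (bot.nose_length is the distance from the TCP to the fingertips, in m); z points along the fingers, y is the direction in which the jaws open and shut (so a half turn about z gives the same grasp; the last joint's range is limited). The gripper opens to 87 mm and grips with 3 to 60 N. Pads are 19 mm wide; open, the fingers measure 117 mm over their backs; the gripper's body (75 mm by 190 mm) begins 51 mm behind the grasp point.
Start: joints at [-1.378, 0.333, 0.04, 1.465, -0.013, 1.343, -0.059], TCP at [0.187, 0.622, 0.245] pointing down, gripper open.
Joint ranges: [-2.58, 2.58], [-0.38, 2.09], [-1.3, 1.39], [0.25, 2.4], [-1.5, 4.64], [0.08, 2.09], [-2.65, 2.65]. Speed limits (rad/s): [2.22, 2.22, 2.79, 2.79, 3.14, 3.14, 3.14].

## Interface

Orientations are given as a rotation vector (axis times angle).
In Python, from cell import sensors, imaging, sign_off, bot gives the robot as it stands.
- The arm moves only by the shell command python3 -m crank 'ROWS' [OPENING] [FORCE]. ROWS is JSON, a list that holds one entry, the list of rows, each a list of 4 numbers: the shift along the tool's x, y, z in units of 50 mm (1.0 is 50 mm), then the turn about the tool's z in units of 10 degrees (1.0 is 10 degrees). In form: [[[x, y, z, turn], ...]]. A call has exactly 8 rows; each row is the pose to reach, as a shift and turn from the pose commanded when the call began, along the tool's axes at that moment; what a row does not reach only later rows make up. A row lasts 1/8 s, in which the tool goes at most 62.5 mm and 10.7 degrees, less where a joint would pass 70% of its speed; a pose out of reach is approached as far as the arm can. A call with a gripper value outside its range is refused whole. OPENING is the finger opening in mm, from 0 to 87, set as the call begins (- or left out, the last holds). The fingers move at their own pace and stop on an object; FORCE is the grip in N (left out, the last holds). Time passes only in rows, so rows that repeat a pose let the fingers close, or fill a call up. It gives the time, the measured TCP pose, the force and the opening at its end, in the units of the state.
- sensors.get_state(): the state, without advancing time (a new reading comes with each control period).
- imaging.snapshot(name): name is "scene" or "side" or "wrist"; returns a dict with "img" (420x560x3 uint8, blue, green, red), "fovy" (degrees; the focal length in pixels is half the picture's height over the tangent of half this angle, whatever the lens; pixels are square), "cx", "cy" (the principal point, pixels), "eye" and "orientation" of the camera in the world. Camera axes: x right, y up, looking along -z (the intrinsics and any distortion apply to the point x, -y, -z); pixel columns grow to the right and rows downward; lengths in m; the calibration is good to about 2 mm. A picture is of the moment at which its call begins. There is no depth.
- sign_off(): hands the job in, once; it reports no verdict.
The state is a dict: "t": time; "q": joint angles; "dq": joint speeds; "effort": joint torques, N m; "position": TCP position; "tool_rot": TCP orientation; "force": force on the tool from outside, world axes, zero at the start; "torque": the same for the moment, N m; "finger_gap": opening from 0.0 (shut) to 1.0 (fully open).
Only numpy, scipy, OpenCV 4.12 (cv2) and the standard library are available. Lean on these libraries where they do the work, as an engineer would, in place of code of your own. Each camera call takes 0.05 s, during which the arm holds its last target.

## Working session

There is one attempt and no reset: what is moved stays moved. The work goes in short steps, Python scripts to look and compute and a shell command to move; the robot and the scene stay as the last step left them, time stands still between calls to the robot, and variables do not carry over. Pictures are saved under pics/ and viewed, and the job is handed in when it is done.

```bash
mkdir -p pics; ls; python3 - <<'E'
from cell import sensors, imaging, bot
import cv2
s=sensors.get_state(); print(s['t'],s['position'],s['tool_rot'],s['force'],s['finger_gap'],bot.nose_length)
for n in("scene","side","wrist"):
    d=imaging.snapshot(n); cv2.imwrite(f"pics/{n}0.png",d['img']); print(n,{k:v for k,v in d.items() if k!='img'})
E
```

```text
pics
0.0 [0.18690564 0.62208135 0.2436484 ] [-4.56823553e-01 -3.10806208e+00  2.58423326e-03] [-0.96414731 -0.48048594 -0.34196872] 1.0008592268792067 0.022
scene {'fovy': 45.84049943335063, 'cx': 285.9460355062228, 'cy': 202.9516878505748, 'eye': array([ 1.50409943, -0.43850004,  0.75396886]), 'orientation': array([0.90474863, 0.54065304, 1.0253147 ])}
side {'fovy': 47.05226198105455, 'cx': 279.77540410979935, 'cy': 211.03543120675437, 'eye': array([ 0.0997392 , -0.52063582,  1.04982064]), 'orientation': array([ 0.63751035, -0.22433076, -0.6676862 ])}
wrist {'fovy': 66.94030298169052, 'cx': 274.4974645969948, 'cy': 207.84609247845117, 'eye': array([0.12408318, 0.64165687, 0.3836397 ]), 'orientation': array([-0.2120041 , -0.15437799,  1.27184316])}
```

View pics/scene0.png

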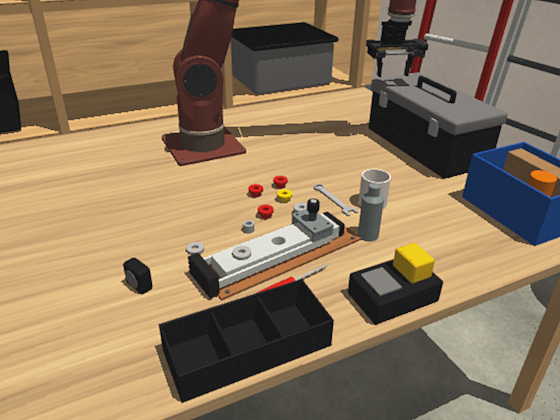

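View pics/side0.png

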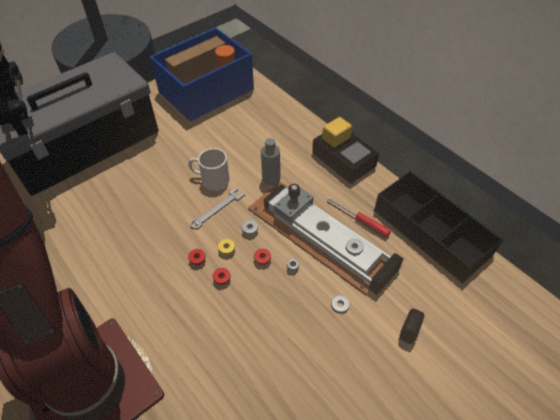

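View pics/wrist0.png

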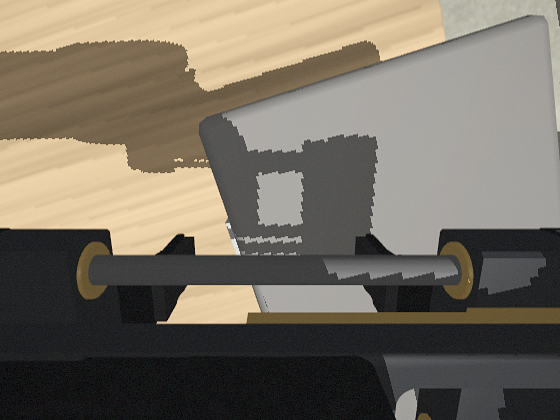

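The side view shows three grey steel parts on the robot's side of the rail, at (250,229), (293,266) and (340,304), plus red and yellow look-alikes. The bush should be the (250,229) one. I'll check that in enlarged crops.

```bash
cat > h.py <<'E'
import numpy as np
from scipy.spatial.transform import Rotation as R
def px2w(d,u,v,z):
    f=d['img'].shape[0]/2/np.tan(np.radians(d['fovy'])/2)
    r=R.from_rotvec(d['orientation']).apply([(u-d['cx'])/f,-(v-d['cy'])/f,-1])
    e=np.array(d['eye']); return e+r*(z-e[2])/r[2]
def w2px(d,p):
    f=d['img'].shape[0]/2/np.tan(np.radians(d['fovy'])/2)
    c=R.from_rotvec(d['orientation']).inv().apply(np.array(p)-d['eye'])
    return np.array([d['cx']+f*c[0]/-c[2], d['cy']-f*c[1]/-c[2]])
E
python3 - <<'E'
import cv2,pickle
from cell import imaging
a=cv2.imread('pics/side0.png')[180:320,180:420]; b=cv2.imread('pics/scene0.png')[165:305,180:380]
cv2.imwrite('pics/sidec.png',cv2.resize(a,None,fx=3.3,fy=3.3,interpolation=cv2.INTER_CUBIC))
cv2.imwrite('pics/scenec.png',cv2.resize(b,None,fx=4,fy=4,interpolation=cv2.INTER_CUBIC))
E
```

```text
(no output)
```

View pics/sidec.png

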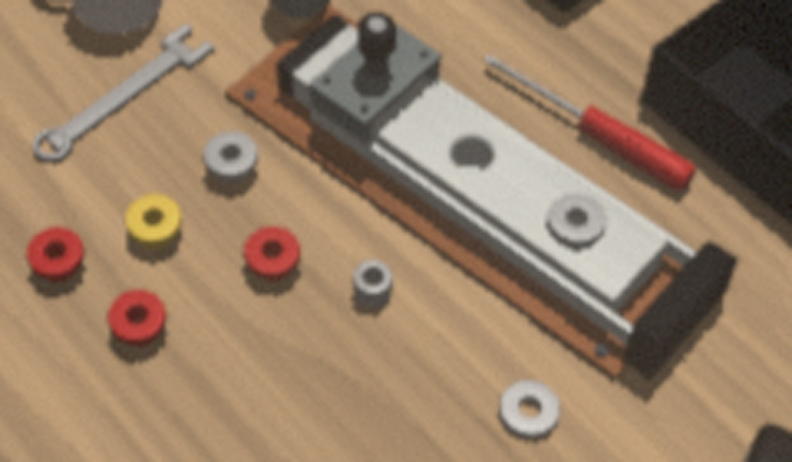

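View pics/scenec.png

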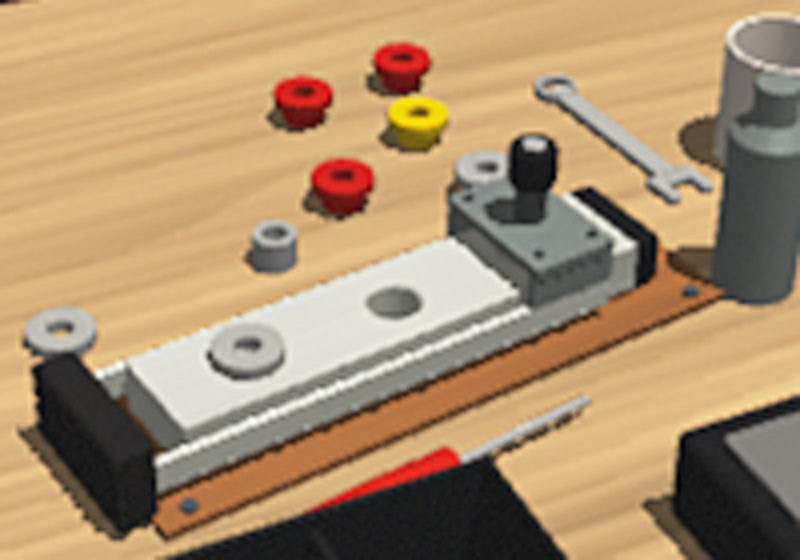

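```bash
python3 - <<'E'
from cell import imaging
from h import *
S=imaging.snapshot('side'); C=imaging.snapshot('scene')
for n,a,b,z in [('bush',(250,226.5),(301,207),.024),('mid',(323,226.2),(278.5,240.2),.045),('last',(354.5,245.6),(241.7,251.2),.055),('knob',(294,186.5),(313.7,201.2),.120),('sleeve',(293,263.5),(248.5,222.8),.024),('washer',(340,303.5),(195,247),.01)]:
    print(n,px2w(S,*a,z).round(4),px2w(C,*b,z).round(4))
E
```

```text
bush [0.5133 0.1098 0.024 ] [0.5184 0.1075 0.024 ]
mid [ 0.6499 -0.023   0.045 ] [ 0.653  -0.0241  0.045 ]
last [ 0.6638 -0.1216  0.055 ] [ 0.6677 -0.1235  0.055 ]
knob [0.6374 0.0791 0.12  ] [0.638  0.0753 0.12  ]
sleeve [ 0.5261 -0.0492  0.024 ] [ 0.5287 -0.0499  0.024 ]
washer [ 0.5453 -0.1987  0.01  ] [ 0.5513 -0.2     0.01  ]
```

The crops confirm it: side (250,227) is a grey flange over a narrower barrel, so that is the bush. (293,266) is the plain sleeve and (340,304) the flat washer. I'll check the neighbours and work out the first move.

```bash
cat >> h.py <<'E'
def tool(s,target,yaw=None):
    "rows (50mm,10deg units) from measured pose to target; yaw=desired angle of tool y"
    M=R.from_rotvec(s['tool_rot'])
    d=M.inv().apply(np.array(target)-s['position'])/.05
    y=M.apply([0,1,0]); ya=np.degrees(np.arctan2(y[1],y[0]))
    t=None if yaw is None else -((yaw-ya+90)%180-90)/10
    return d.round(3),round(ya,2),t
E
python3 - <<'E'
from cell import imaging,sensors
from h import *
s=sensors.get_state();S=imaging.snapshot('side')
for n,a,z in [('redA',(262.4,256),.024),('yellow',(226.5,246),.024),('wrenchR',(237,194),.003),('wrenchL',(195,224),.003),('can',(270,141),.15),('canb',(270,180),0),('mug',(213,158),.09),('footL',(370,288),0.0),('footR',(402,258),.054)]:
    print(n,px2w(S,*a,z).round(3))
for yaw in(8.2,):print(tool(s,[.54,.07,.245],yaw), tool(s,[.54,.07,.245],yaw+180))
print(s['q'])
E
```

```text
redA [0.481 0.017 0.024]
yellow [0.43  0.099 0.024]
wrenchR [0.563 0.237 0.003]
wrenchL [0.413 0.225 0.003]
can [0.675 0.223 0.15 ]
canb [0.669 0.22  0.   ]
mug [0.551 0.321 0.09 ]
footL [ 0.635 -0.212  0.   ]
footR [ 0.727 -0.221  0.054]
(array([-9.94 , -8.549, -0.01 ]), np.float64(73.28), np.float64(6.508313848412682)) (array([-9.94 , -8.549, -0.01 ]), np.float64(73.28), np.float64(6.5083138484126835))
[-1.37821469  0.33350425  0.03989356  1.46577082 -0.01338343  1.34327205
 -0.05845701]
```

```bash
python3 - <<'E'
from cell import imaging,sensors
from h import *
s=sensors.get_state()
print(tool(s,[.55,.08,.245],50))
E
python3 -m crank '[[[-1.2,-1.0,0,0.3],[-2.4,-2.0,0,0.6],[-3.6,-3.0,0,0.9],[-4.8,-4.0,0,1.2],[-6,-5,0,1.5],[-7.2,-6,0,1.8],[-8.4,-7,0,2.1],[-9.4,-7.8,0,2.3]]]' 60 20
python3 - <<'E'
from cell import imaging,sensors
from h import *
import cv2
s=sensors.get_state()
print(tool(s,[.55,.08,.245],50),s['q'])
d=imaging.snapshot('wrist');cv2.imwrite('pics/w1.png',d['img'])
print(w2px(d,[.516,.1085,.024]),w2px(d,[.651,-.0235,.045]))
E
```

```text
(array([-1.0075e+01, -8.2990e+00, -1.0000e-02]), np.float64(73.28), np.float64(2.327693097242309))
t: 1.3
position: [0.464, 0.2039, 0.2449]
tool_rot: [1.069, 2.954, 0.001]
force: [1.0, 0.2, 0.2]
finger_gap: 0.685
(array([-2.907, -0.803, -0.003]), np.float64(50.21), np.float64(0.02087852967224535)) [-0.90420423  0.02907486  0.41444909  1.82512913 -0.01259272  1.28902143
  0.38988932]
[241.80145244 268.41244958] [232.41325873 408.13143235]
```

View pics/w1.png

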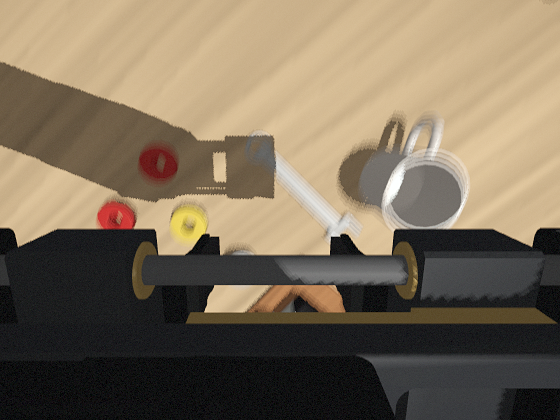

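```bash
python3 - <<'E'
from cell import imaging,sensors
from h import *
s=sensors.get_state()
print(tool(s,[.565,.055,.245],50))
E
python3 -m crank '[[[-1.2,-0.2,0,0],[-2.4,-0.5,0,0],[-3.3,-0.8,0,0],[-3.5,-0.8,0,0],[-3.5,-0.8,0,0],[-3.5,-0.8,0,0],[-3.5,-0.8,0,0],[-3.5,-0.8,0,0]]]'
python3 - <<'E'
from cell import imaging,sensors
from h import *
import cv2
s=sensors.get_state()
print(s['position'],s['force'])
d=imaging.snapshot('wrist');cv2.imwrite('pics/w2.png',d['img'])
print(w2px(d,[.516,.1085,.024]),w2px(d,[.637,.0755,.12]))
E
```

```text
(array([-3.291, -0.886,  0.015]), np.float64(49.59), np.float64(-0.0411862207954357))
t: 2.35
position: [0.5719, 0.0639, 0.2447]
tool_rot: [-1.065, -2.955, -0.0]
force: [-0.2, 0.2, -0.8]
finger_gap: 0.687
[0.57191747 0.06390434 0.24466717] [-0.18560275  0.24333453 -0.78202859]
[273.09680035 123.21306026] [330.9688082  254.09886359]
```

View pics/w2.png

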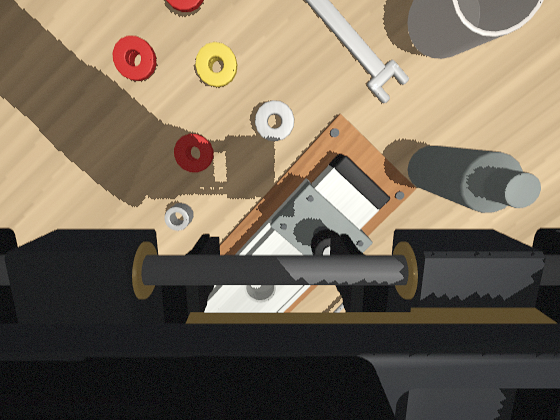

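```bash
python3 - <<'E'
import cv2
a=cv2.imread('pics/w2.png')
c=cv2.resize(a[90:150,240:310],None,fx=8,fy=8,interpolation=cv2.INTER_CUBIC);cv2.imwrite('pics/w2a.png',c)
c=cv2.resize(a[190:310,200:350],None,fx=5,fy=5,interpolation=cv2.INTER_CUBIC);cv2.imwrite('pics/w2b.png',c)
E
```

```text
(no output)
```

View pics/w2a.png

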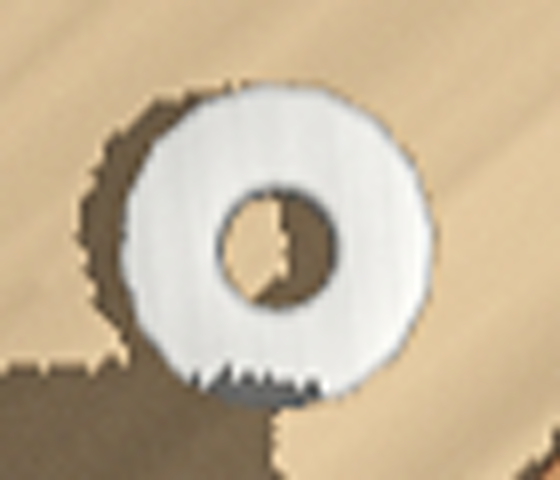

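View pics/w2b.png

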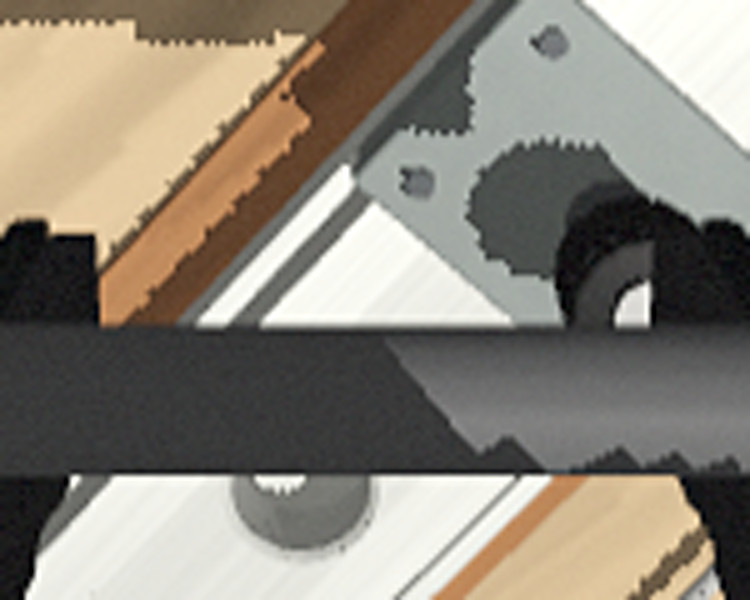

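```bash
python3 - <<'E'
from cell import imaging,sensors
from h import *
s=sensors.get_state();d=imaging.snapshot('wrist')
b=px2w(d,274.3,120.4,.024);print(b,px2w(d,260,286,.045))
print(s['position'],tool(s,[b[0],b[1],.15],50),s['force'])
E
```

```text
[0.51464786 0.11119148 0.024     ] [ 0.64856772 -0.02184439  0.045     ]
[0.57199704 0.06370289 0.24467407] (array([ 1.489e+00, -1.000e-03,  1.894e+00]), np.float64(50.34), np.float64(0.03369065989916749)) [-0.18797967  0.17471219 -0.47821445]
```

```bash

python3 -m crank '[[[1.0,0,0.4,0],[1.48,0,1.5,0],[1.48,0,2.6,0],[1.48,0,3.4,0],[1.48,0,3.9,0],[1.48,0,4.12,0],[1.48,0,4.12,0],[1.48,0,4.12,0]]]' 60 25
python3 - <<'E'
from cell import imaging,sensors
from h import *
import cv2
s=sensors.get_state()
print(s['position'],s['force'])
d=imaging.snapshot('side');cv2.imwrite('pics/s3.png',cv2.resize(d['img'][160:300,180:360],None,fx=4,fy=4,interpolation=cv2.INTER_CUBIC))
print(w2px(d,s['position']+[0,0,-.0145]))
E
```

```text
t: 3.45
position: [0.5161, 0.1106, 0.0397]
tool_rot: [1.067, 2.954, 0.002]
force: [0.7, -0.2, -0.3]
finger_gap: 0.689
[0.51608707 0.1105621  0.03968477] [ 0.69326356 -0.17488209 -0.32956997]
[250.64262116 225.51655264]
```

View pics/s3.png

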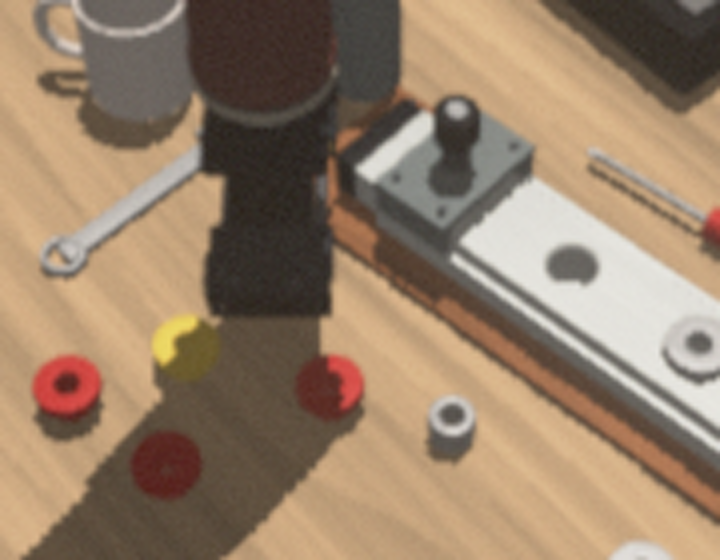

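```bash

python3 -m crank '[[[0.02,0,0.01,0],[0.02,0,0.01,0],[0.02,0,0.01,0],[0.02,0,0.01,0],[0.02,0,0.01,0],[0.02,0,0.01,0],[0.02,0,0.01,0],[0.02,0,0.01,0]]]' 38 25

```

```text
t: 4.5
position: [0.5146, 0.1111, 0.0383]
tool_rot: [1.067, 2.955, 0.0]
force: [-1.2, 0.8, 6.1]
finger_gap: 0.49
```

```bash
python3 - <<'E'
from cell import imaging,sensors
from h import *
s=sensors.get_state();print(tool(s,[.661,-.097,.18],8.2))
E
python3 -m crank '[[[0,0,-0.5,0],[0,0,-1.5,0],[-0.5,-0.1,-2.5,0],[-1.5,-0.4,-2.85,0.9],[-2.5,-0.7,-2.85,1.8],[-3.5,-1.0,-2.85,2.7],[-4.4,-1.2,-2.85,3.6],[-4.9,-1.3,-2.85,4.2]]]'
python3 -m crank '[[[0,0,0,0],[0,0,0,0],[0,0,0,0],[0,0,0,0],[0,0,0,0],[0,0,0,0],[0,0,0,0],[0,0,0,0]]]'
python3 - <<'E'
from cell import imaging,sensors
from h import *
import cv2
s=sensors.get_state()
print(s['position'],tool(s,[.661,-.097,.18],8.2),s['force'])
d=imaging.snapshot('wrist');cv2.imwrite('pics/w4.png',d['img'])
print(w2px(d,[.6495,-.0225,.045]))
d=imaging.snapshot('side');cv2.imwrite('pics/s4.png',d['img'])
E
```

```text
(array([-4.911, -1.33 , -2.834]), np.float64(50.28), np.float64(4.207805634398326))
t: 5.5
position: [0.6619, -0.0983, 0.1798]
tool_rot: [2.063, 2.369, -0.003]
force: [0.2, 0.4, -1.5]
finger_gap: 0.488
t: 6.5
position: [0.6614, -0.0955, 0.1806]
tool_rot: [2.055, 2.376, -0.0]
force: [-0.2, -0.8, -2.3]
finger_gap: 0.488
[ 0.66142784 -0.09553949  0.18056634] (array([-0.028, -0.013,  0.011]), np.float64(8.28), np.float64(0.008061983037518417)) [-0.20469876 -0.76569249 -2.30388445]
[272.87542308 118.49682786]
```

View pics/w4.png

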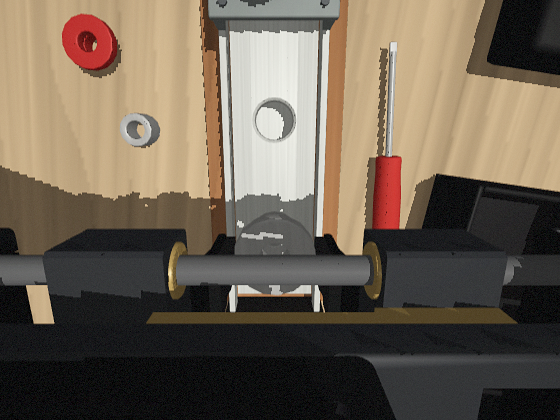

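View pics/s4.png

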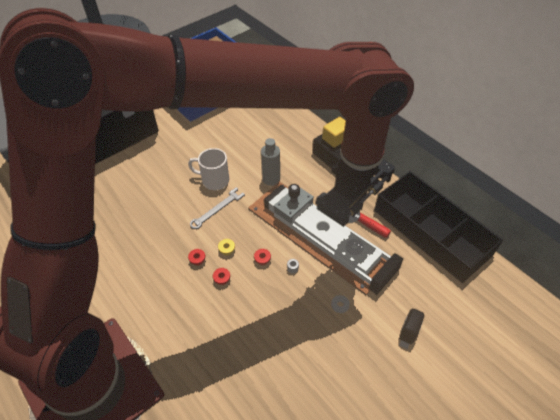

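```bash
python3 - <<'E'
import cv2
a=cv2.imread('pics/w4.png')
c=cv2.resize(a[85:155,220:330],None,fx=7,fy=7,interpolation=cv2.INTER_CUBIC);cv2.imwrite('pics/w4a.png',c)
c=a[200:300,215:335];c=cv2.convertScaleAbs(c,alpha=2.2,beta=10)
cv2.imwrite('pics/w4b.png',cv2.resize(c,None,fx=6,fy=6,interpolation=cv2.INTER_CUBIC))
E
```

```text
(no output)
```

View pics/w4a.png

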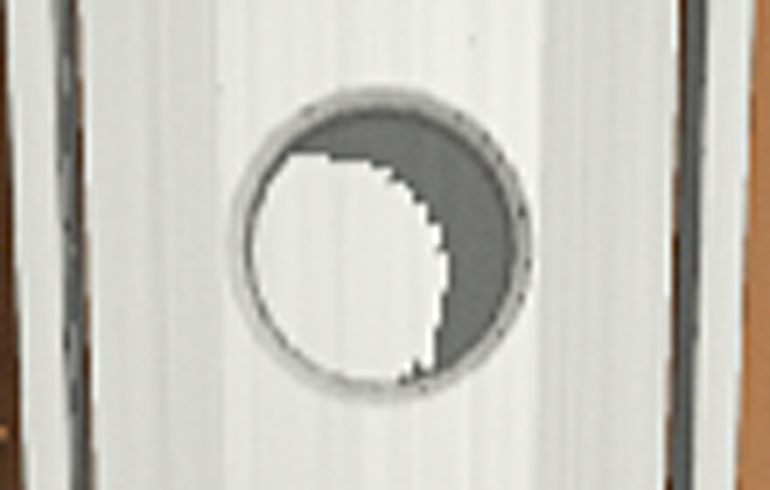

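View pics/w4b.png

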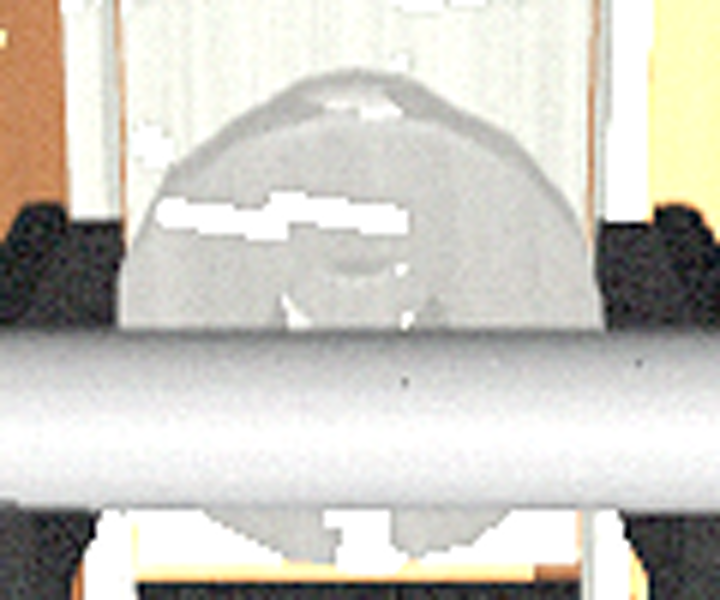

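```bash
python3 - <<'E'
from cell import imaging,sensors
from h import *
s=sensors.get_state();d=imaging.snapshot('wrist')
M=R.from_rotvec(s['tool_rot']);p=s['position']
h=px2w(d,274.0,119.4,.045);print('hole',h,px2w(d,274.1,119.8,.043))
for a in(-.001,0,.001):
  print(a,[w2px(d,p+M.apply([a+dx,0,z])).round(1) for dx,z in((.022,.0143),(-.022,.0143),(.022,.0243))])
# what tool coordinates give the observed edges
top=px2w(d,275,218.8,p[2]-.0143);bot=px2w(d,275,292.6,p[2]-.0143);t2=px2w(d,275,211,p[2]-.0243)
print([M.inv().apply(v-p).round(4) for v in(top,bot,t2)])
print('cam rel',M.inv().apply(d['eye']-p))
E
```

```text
hole [ 0.65053465 -0.02309485  0.045     ] [ 0.65065454 -0.02335191  0.043     ]
-0.001 [array([274.5, 220.2]), array([274.6, 298.6]), array([274.5, 215. ])]
0 [array([274.5, 218.3]), array([274.6, 296.9]), array([274.5, 213.2])]
0.001 [array([274.5, 216.4]), array([274.6, 295.3]), array([274.5, 211.3])]
[array([0.0217, 0.0002, 0.0143]), array([-0.0194,  0.0002,  0.0143]), array([0.0232, 0.0003, 0.0243])]
cam rel [ 6.59945072e-02 -4.35447622e-05 -1.39905305e-01]
```

```bash
python3 - <<'E'
from cell import imaging,sensors
from h import *
s=sensors.get_state();print(tool(s,[.6506,-.0235,.09],8.2))
E

```

```text
(array([ 1.458, -0.007,  1.811]), np.float64(8.28), np.float64(0.007869146343136891))
```

```bash

python3 -m crank '[[[0.8,0,0,0],[1.46,-0.01,0.3,0],[1.46,-0.01,0.9,0],[1.46,-0.01,1.4,0],[1.46,-0.01,1.7,0],[1.46,-0.01,1.81,0],[1.46,-0.01,1.81,0],[1.46,-0.01,1.81,0]]]'
python3 - <<'E'
from cell import imaging,sensors
from h import *
import cv2
s=sensors.get_state()
print(s['position'],tool(s,[.6506,-.0235,.09],8.2),s['force'])
a=imaging.snapshot('scene')
b=imaging.snapshot('side')
h=np.array([.6505,-.0231,.045]);c=s['position']+[0,0,-.0143]
for d,n in((a,'c5'),(b,'s5')):
  u=w2px(d,h);print(u,w2px(d,c));x,y=u.astype(int);cv2.imwrite(f'pics/{n}.png',cv2.resize(d['img'][y-50:y+40,x-60:x+60],None,fx=6,fy=6,interpolation=cv2.INTER_CUBIC))
E
```

```text
t: 7.65
position: [0.651, -0.0235, 0.091]
tool_rot: [2.055, 2.375, 0.001]
force: [1.2, 0.0, -1.2]
finger_gap: 0.488
[ 0.65099666 -0.02354314  0.09100722] (array([ 0.002, -0.008,  0.02 ]), np.float64(8.27), np.float64(0.007219437012652463)) [ 1.1821739   0.04018136 -1.16845231]
[278.42547887 239.51466787] [278.50907647 228.8089709 ]
[323.19396675 226.1176069 ] [324.28297617 218.71155902]
```

View pics/c5.png

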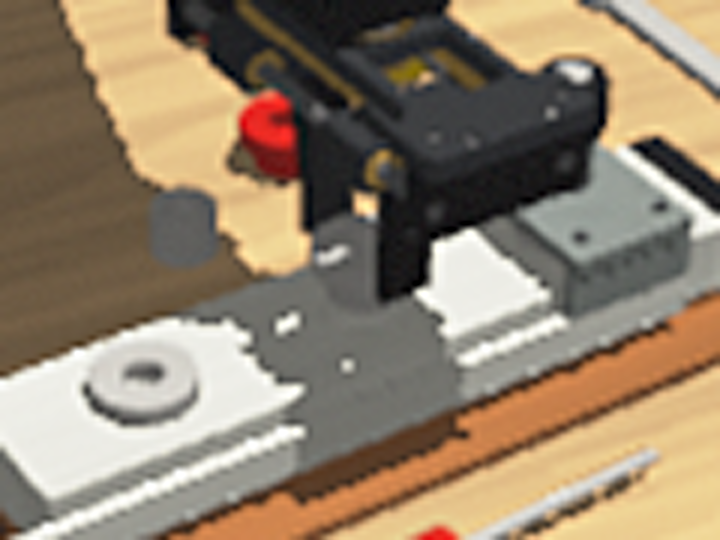

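View pics/s5.png

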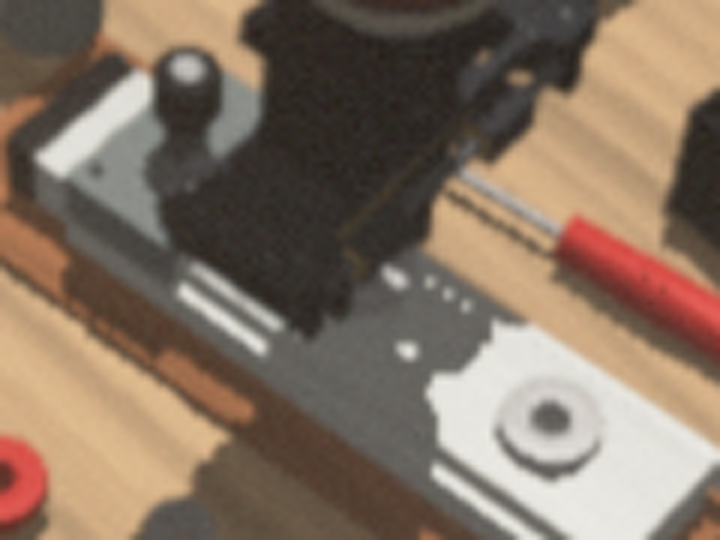

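```bash

python3 -m crank '[[[0,-0.01,0.06,0],[0,-0.01,0.12,0],[0,-0.01,0.18,0],[0,-0.01,0.22,0],[0,-0.01,0.25,0],[0,-0.01,0.28,0],[0,-0.01,0.28,0],[0,-0.01,0.28,0]]]'

```

```text
t: 8.75
position: [0.65, -0.0235, 0.0761]
tool_rot: [2.055, 2.376, 0.0]
force: [0.4, 0.9, -1.1]
finger_gap: 0.492
```

```bash

python3 -m crank '[[[0,0,0.04,0],[0,0,0.08,0],[0,0,0.11,0],[0,0,0.13,0],[0,0,0.14,0],[0,0,0.15,0],[0,0,0.15,0],[0,0,0.15,0]]]'

```

```text
t: 9.75
position: [0.6499, -0.0235, 0.0693]
tool_rot: [-2.055, -2.376, -0.001]
force: [-4.5, 0.7, 8.0]
finger_gap: 0.489
```

```bash

python3 -m crank '[[[0,0,-0.01,0],[0,0,-0.01,0],[0,0,-0.01,0],[0,0,-0.01,0],[0,0,-0.3,0],[0,0,-1,0],[-0.6,0,-1.8,0],[-1.2,0,-2.4,0]]]' 60 25
python3 -m crank '[[[0,0,0,0],[0,0,0,0],[0,0,0,0],[0,0,0,0],[0,0,0,0],[0,0,0,0],[0,0,0,0],[0,0,0,0]]]'
python3 - <<'E'
from cell import imaging,sensors
from h import *
import cv2
s=sensors.get_state()
d=imaging.snapshot('wrist');cv2.imwrite('pics/w6.png',d['img'])
print(s['position'],w2px(d,[.636,.076,.12]))
a=imaging.snapshot('scene')
b=imaging.snapshot('side')
h=np.array([.6505,-.0231,.045])
for d,n in((a,'c6'),(b,'s6')):
  u=w2px(d,h);x,y=u.astype(int);cv2.imwrite(f'pics/{n}.png',cv2.resize(d['img'][y-50:y+40,x-60:x+60],None,fx=6,fy=6,interpolation=cv2.INTER_CUBIC))
E
```

```text
t: 10.75
position: [0.6592, -0.0834, 0.1916]
tool_rot: [2.053, 2.375, 0.002]
force: [1.2, -0.3, 0.6]
finger_gap: 0.689
t: 11.75
position: [0.6585, -0.0829, 0.1886]
tool_rot: [2.055, 2.376, -0.0]
force: [-0.4, -0.1, 0.6]
finger_gap: 0.686
[ 0.65854876 -0.08288326  0.18856793] [275.24782662 -44.05415477]
```

View pics/c6.png

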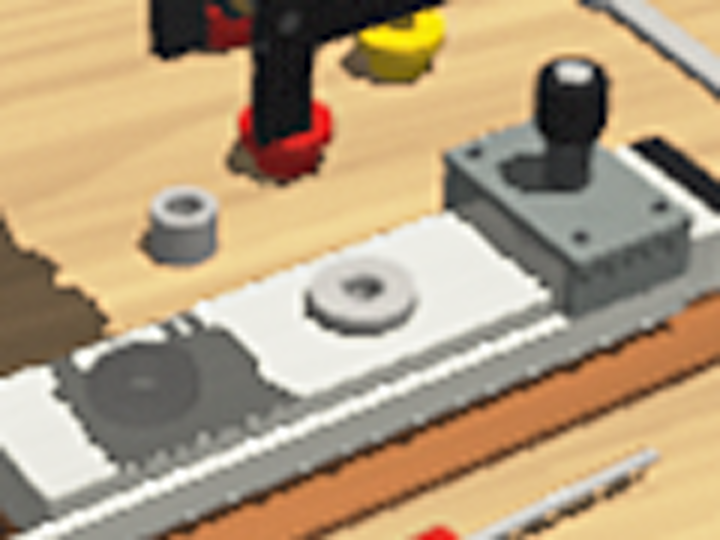

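View pics/w6.png

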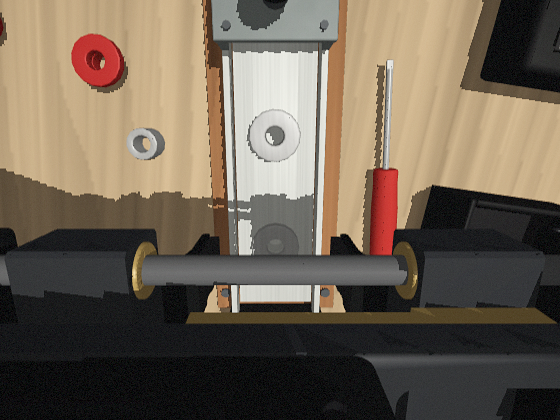

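View pics/s6.png

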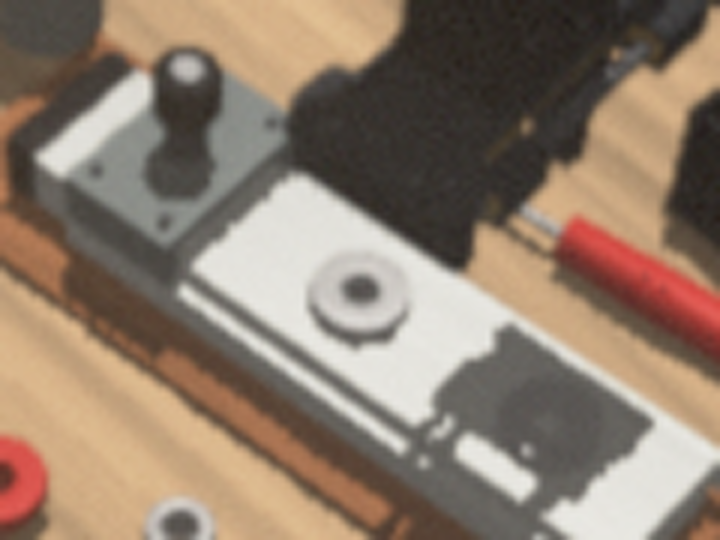

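```bash
python3 - <<'E'
from cell import imaging,sensors
from h import *
s=sensors.get_state();d=imaging.snapshot('wrist');print('bush',px2w(d,273.8,135,.055))
print(tool(s,[.6363,.0758,.19],8.2))
E
```

```text
bush [ 0.64933467 -0.02292679  0.055     ]
(array([ 3.204,  0.017, -0.029]), np.float64(8.28), np.float64(0.007833510973664203))
```

```bash

python3 -m crank '[[[0.6,0,0,0],[1.6,0,0,0],[2.6,0,0,0],[3.1,0,0,0],[3.2,0,0,0],[3.2,0,0.2,0],[3.2,0,0.5,0],[3.2,0,0.5,0]]]' 60 30
python3 - <<'E'
from cell import imaging,sensors
from h import *
import cv2
s=sensors.get_state()
print(s['position'],tool(s,[.6357,.0758,.112],8.2))
a=imaging.snapshot('scene')
b=imaging.snapshot('side')
h=np.array([.6357,.0758,.12]);o=[]
for d in(a,b):
  u=w2px(d,h);x,y=u.astype(int);o.append(cv2.resize(d['img'][y-60:y+50,x-50:x+50],None,fx=4,fy=4,interpolation=cv2.INTER_CUBIC));print(u,x-50,y-60)
cv2.imwrite('pics/k7.png',np.hstack(o))
E
```

```text
t: 12.95
position: [0.6346, 0.074, 0.1616]
tool_rot: [-2.057, -2.373, 0.004]
force: [-0.2, -0.3, 0.3]
finger_gap: 0.685
[0.63459407 0.07399581 0.16160459] (array([0.033, 0.03 , 0.992]), np.float64(8.17), np.float64(-0.0030992742042954546))
[313.42730712 200.68462386] 263 140
[294.35620973 187.57638248] 244 127
```

View pics/k7.png

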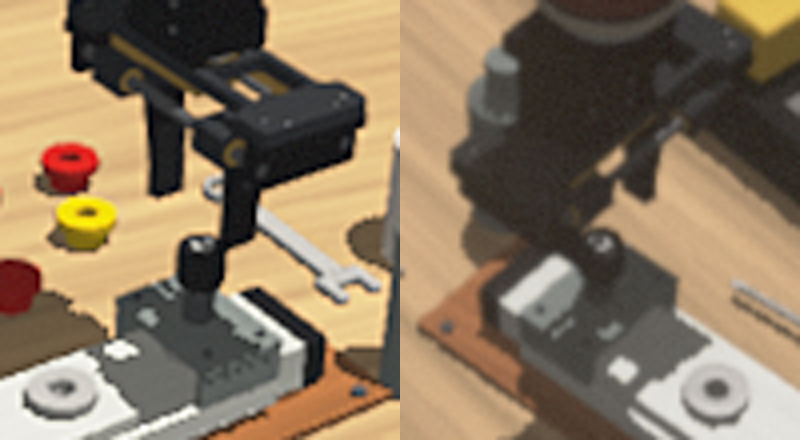

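```bash

python3 -m crank '[[[0.03,0.03,0.2,0],[0.03,0.03,0.6,0],[0.03,0.03,0.9,0],[0.03,0.03,0.98,0],[0.03,0.03,0.98,0],[0.03,0.03,0.98,0],[0.03,0.03,0.98,0],[0.03,0.03,0.98,0]]]' 60 30
python3 -m crank '[[[0,0,0,0],[0,0,0,0],[0,0,0,0],[0,0,0,0],[0,0,0,0],[0,0,0,0],[0,0,0,0],[0,0,0,0]]]' 20 40
python3 - <<'E'
from cell import imaging,sensors
from h import *
s=sensors.get_state()
print(tool(s,[.6357,.0758,.112],8.2),s['force'])
E
```

```text
t: 14.05
position: [0.637, 0.0772, 0.1149]
tool_rot: [2.055, 2.376, 0.001]
force: [0.1, 0.7, -0.2]
finger_gap: 0.69
t: 15.05
position: [0.6358, 0.077, 0.1145]
tool_rot: [-2.054, -2.375, 0.002]
force: [-5.9, 0.4, 4.2]
finger_gap: 0.334
(array([-0.024, -0.005,  0.049]), np.float64(8.27), np.float64(0.006912717300669158)) [-5.89825244  0.44433802  4.15115495]
```

```bash

python3 -m crank '[[[0,-0.02,-0.05,0],[0,-0.02,-0.15,0],[0,-0.02,-0.25,0],[0,-0.02,-0.35,0],[0,-0.02,-0.45,0],[0,-0.02,-0.5,0],[0,-0.02,-0.5,0],[0,-0.02,-0.5,0]]]'
python3 - <<'E'
from cell import imaging,sensors
from h import *
import cv2
s=sensors.get_state()
print(tool(s,[.650,-.0229,.1395],8.2),s['force'])
o=[]
for n in('scene','side'):
  d=imaging.snapshot(n);u=w2px(d,[.6357,.0758,.10]);x,y=u.astype(int);o.append(cv2.resize(d['img'][y-50:y+50,x-50:x+50],None,fx=4,fy=4,interpolation=cv2.INTER_CUBIC))
cv2.imwrite('pics/k8.png',np.hstack(o))
E
```

```text
t: 16.05
position: [0.6357, 0.077, 0.1394]
tool_rot: [-2.055, -2.376, 0.0]
force: [1.0, -0.0, -6.8]
finger_gap: 0.334
(array([-2.019e+00, -4.000e-03, -2.000e-03]), np.float64(8.28), np.float64(0.008120994599561015)) [ 0.97185386 -0.02073121 -6.78648726]
```

View pics/k8.png

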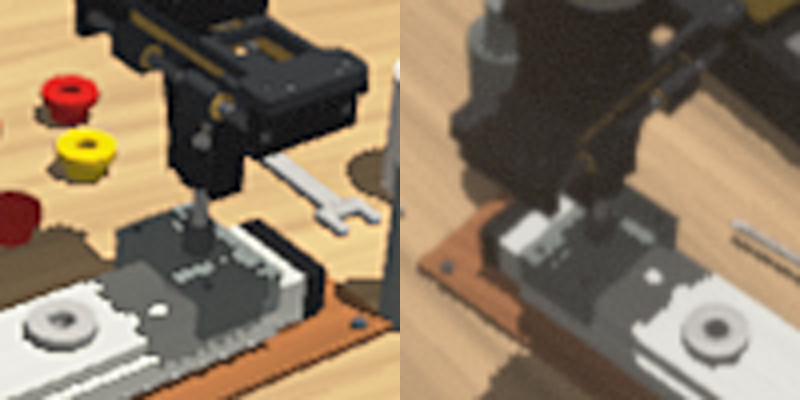

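```bash

python3 -m crank '[[[-0.2,0,0,0],[-0.5,0,0,0],[-0.9,0,0,0],[-1.3,0,0,0],[-1.7,0,0,0],[-1.9,0,0,0],[-2.01,0,0,0],[-2.01,0,0,0]]]'
python3 - <<'E'
from cell import imaging,sensors
from h import *
import cv2
s=sensors.get_state()
print(tool(s,[.650,-.0229,.1395],8.2),s['force'])
o=[]
for n in('scene','side'):
  d=imaging.snapshot(n);u=w2px(d,[.65,-.0229,.10]);x,y=u.astype(int);o.append(cv2.resize(d['img'][y-50:y+50,x-50:x+50],None,fx=4,fy=4,interpolation=cv2.INTER_CUBIC))
cv2.imwrite('pics/k9.png',np.hstack(o))
E
```

```text
t: 17.15
position: [0.6503, -0.0232, 0.1396]
tool_rot: [2.055, 2.375, -0.001]
force: [-0.1, -1.2, -7.8]
finger_gap: 0.334
(array([ 0.007, -0.005,  0.001]), np.float64(8.25), np.float64(0.004841038416512333)) [-0.12536313 -1.24587368 -7.84962809]
```

View pics/k9.png

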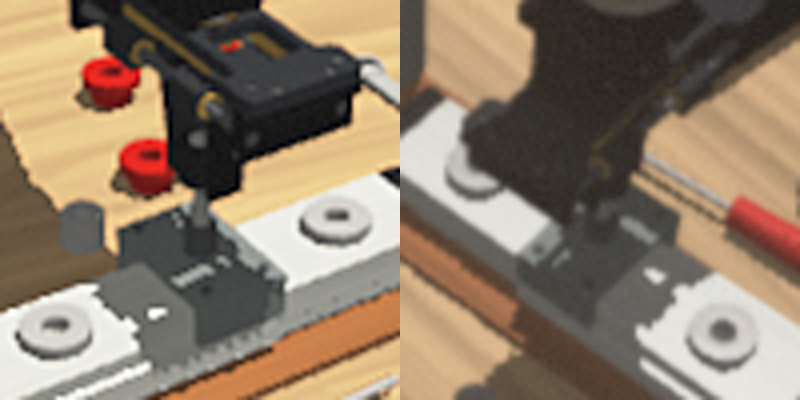

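```bash

python3 -m crank '[[[0,0,0.06,0],[0,0,0.12,0],[0,0,0.18,0],[0,0,0.24,0],[0,0,0.3,0],[0,0,0.36,0],[0,0,0.42,0],[0,0,0.46,0]]]'

```

```text
t: 18.25
position: [0.6503, -0.0223, 0.1164]
tool_rot: [-2.055, -2.376, -0.0]
force: [-0.9, 0.0, -5.1]
finger_gap: 0.333
```

```bash

python3 -m crank '[[[0,0,0.02,0],[0,0,0.03,0],[0,0,0.04,0],[0,0,0.05,0],[0,0,0.05,0],[0,0,0.06,0],[0,0,0.06,0],[0,0,0.06,0]]]'

```

```text
t: 19.25
position: [0.6504, -0.0224, 0.1144]
tool_rot: [2.055, 2.376, 0.001]
force: [-6.5, 0.6, 6.1]
finger_gap: 0.336
```

```bash
python3 - <<'E'
from cell import imaging,sensors
from h import *
import cv2
s=sensors.get_state();print(s['position'],s['force'])
o=[]
for n in('scene','side'):
  d=imaging.snapshot(n);u=w2px(d,[.65,-.0229,.08]);x,y=u.astype(int);o.append(cv2.resize(d['img'][y-65:y+65,x-65:x+65],None,fx=3,fy=3,interpolation=cv2.INTER_CUBIC))
cv2.imwrite('pics/k10.png',np.hstack(o))
d=imaging.snapshot('side');cv2.imwrite('pics/s10.png',d['img'])
E
```

```text
[ 0.65036293 -0.02244915  0.11442588] [-6.53898103  0.57698213  6.07949905]
```

View pics/k10.png

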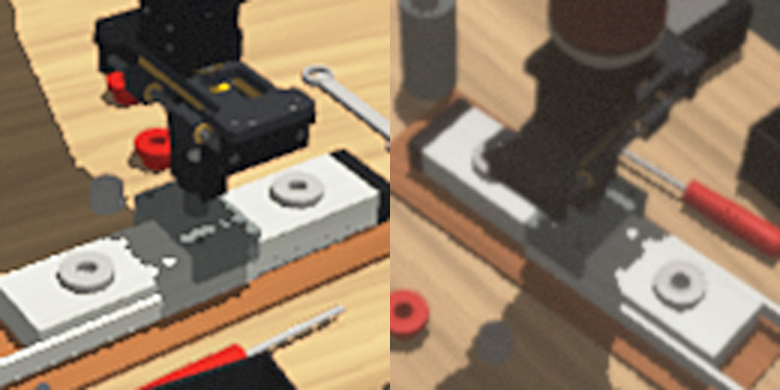

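View pics/s10.png

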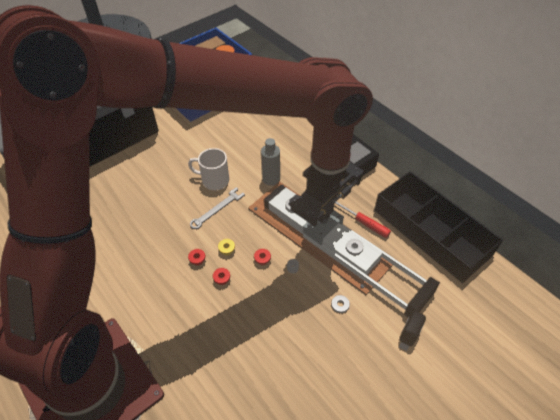

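The knob is down to the height it had at the start, with the section over the middle hole. In the side view the foot at (423,293) is clear of the tape at (412,325), and the bystanders look unmoved.

```bash
python3 -c "
from cell import sign_off; print(sign_off())"
```

```text
the job is handed in; nothing more can be done
None
```

I seated the grey flanged bush in the middle hole and let go of it. I then pulled the plunger up about 25 mm, slid the section out 100 mm and lowered the pin into the bush. The job was handed in at about 19.4 s, still holding the knob.

- **Bush:** it stopped at the flange's seating height with about 8 N of contact. After release, the scene, side and wrist pictures showed it flat, like the fixed bush in the last hole.
- **Pin:** the gripper ended at 114.4 mm, against 114.5 mm when I first gripped the knob with the pin home. The vertical force changed from the spring pulling down (about 5 N) to about 6 N pushing up, so the pin had reached its stop. The grip reading (about 29 mm) hardly changed.
- **Not seen directly:** the bridge and gripper hide the pin inside the bush, so "fully home" rests on that height and force.
- **Sideways load:** about 6.5 N stayed on the knob, much the same as when I first gripped it.
- **Other things on the bench:** nothing I could see had moved. I judged this by eye, without measuring each one, and the arm's shadow covered the sleeve in the last picture.

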